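Change over the carrier-gas feed and reset its dead-weight pressure

TASK

Change the gas supply over to the other feed: bring the changeover handle upright to its centre off position and leave it there while you thread the two steel weights, hub up, onto the spindle of the pressure setter, the wide one first and the narrow one on top of it, lowering each until it rests and not dropping it. Only when both are seated, throw the handle on all the way over to the side opposite to where it began. Leave the other things on the bench where they are.

Things in the scene. Friction and masses are not known exactly. Their poses are not given: they have to be found in the camera images.
- panel: the changeover valve box, fixed to the bench: a cream box 150 (its x) x 200 (its y) x 55 mm high with a pipe stub in each end; origin at the centre of its underside, z up, its y axis runs from one feed's end to the other's. On its top is a black and steel U-shaped bail handle that swings along the box's y axis, about a pivot line parallel to the box's x axis, 60 mm above the bench over the box's origin
- changeover (a joint): angle of the bail handle in rad: 0 is upright (centre off); negative leans towards the box's -y end, positive towards its +y end; stops at -0.75 and +0.75. It starts leaning to the -y end (about -0.72 to -0.5). Friction holds it wherever it is left; it takes about 2 to 3 N at the bar
- grip (a point): centre of the handle's black cross bar, 110 mm from the pivot line. The bar is 16 mm thick and runs along the box's x axis; between the handle's two side arms it is free for 96 mm (the last 7 mm at each end are collars 22 mm thick), with nothing under it but the box's top and a pivot housing (75 mm above the bench) below
- setter: the dead-weight pressure setter, fixed to the bench: a cream base 130 x 130 x 35 mm with a round steel platform (72 mm diameter, top 50 mm above the bench) and a vertical steel spindle in its middle, 14 mm diameter, standing 58 mm above the platform (its top 108 mm above the bench), the last 4 mm tapered; origin at the centre of its underside
- seat (a point): centre of the platform's top, at the foot of the spindle, 50 mm above the bench; z up along the spindle
- wide_weight: the wide steel weight, about 0.7 kg: a flange 100 mm in diameter and 10 mm thick with a round hub 40 mm in diameter rising 22 mm above it (32 mm high in all), and a 22 mm hole right through; it lies on the bench hub up; origin at the centre of its underside, z up through the hub. Grip it by the hub. On the spindle its underside rests on the platform
- narrow_weight: the narrow steel weight, about 0.4 kg: the same shape with a flange 66 mm in diameter, same hub, hole and 32 mm height; origin at the centre of its underside. On the spindle its underside rests on the hub of the wide weight, 32 mm above the platform
- spanner: bystander: open-ended steel spanner 170 mm long lying flat
- bottle: bystander: amber glass bottle, 66 mm diameter, 160 mm tall, standing
- jar: bystander: clear glass jar, 68 mm diameter, 90 mm tall
- tee: bystander: brass pipe tee, 80 mm long, 32 mm high, lying flat
- vial_tray: bystander: grey divided plastic tray, 70 x 140 x 35 mm
- beaker: bystander: open glass cup, 70 mm diameter, 90 mm tall
- case: bystander: flat black syringe case, 90 x 150 x 30 mm
Things that resemble listed ones, but are neither listed nor needed, are in the scene too. What is shaped like the wide_weight but orange is not meant.

How it is judged:
On the way, in this order (a step that is already met when the one before it is completed fails the run):
1. the handle stands upright at centre off (within 0.17 rad) for a second (value of joint changeover between -0.17 and 0.17 rad), for 1 s.
2. with the handle still at off, the wide weight is seated on the platform and released (all of step 1 and z of wide_weight in the frame of seat between -0.004 and 0.004 m and horizontal distance between wide_weight and seat below 0.008 m and angle between wide_weight's own z axis and vertical below 0.08 rad and contact force between the fingers and wide_weight below 0.3 N), for 0.2 s.
3. with the handle still at off, the narrow weight is seated on the wide one and released (all of step 1 and z of wide_weight in the frame of seat between -0.004 and 0.004 m and horizontal distance between each of wide_weight, narrow_weight and seat below 0.008 m and angle between each of wide_weight, narrow_weight's own z axis and vertical below 0.08 rad and z of narrow_weight in the frame of seat between 0.028 and 0.036 m and contact force between the fingers and narrow_weight below 0.3 N), for 0.2 s.
At the end, for the whole second after the job is handed in: the handle leans fully to the +y side (beyond 0.62 rad of 0.75); the wide weight rests on the platform and the narrow weight on the wide one's hub, each hub up on the spindle (height within 4 mm, within 8 mm of the spindle's axis, tilt under 0.08 rad) and at rest (value of joint changeover above 0.62 rad and z of wide_weight in the frame of seat between -0.004 and 0.004 m and horizontal distance between each of wide_weight, narrow_weight and seat below 0.008 m and angle between each of wide_weight, narrow_weight's own z axis and vertical below 0.08 rad and z of narrow_weight in the frame of seat between 0.028 and 0.036 m and linear speed of each of wide_weight, narrow_weight below 0.02 m/s); the robot touches nothing.
It fails at once if the handle goes over to the new feed (beyond 0.35 rad) while the two weights are not both seated (value of joint changeover above 0.35 rad and not (z of wide_weight in the frame of seat between -0.004 and 0.004 m and horizontal distance between each of wide_weight, narrow_weight and seat below 0.008 m and angle between each of wide_weight, narrow_weight's own z axis and vertical below 0.08 rad and z of narrow_weight in the frame of seat between 0.028 and 0.036 m)).
It fails at once if the wide weight is dropped down the spindle (faster than 0.6 m/s there) (horizontal distance between wide_weight and seat below 0.012 m and z of wide_weight in the frame of seat below 0.06 m and linear speed of wide_weight above 0.6 m/s).
It fails at once if the narrow weight is dropped down the spindle (faster than 0.6 m/s there) (horizontal distance between narrow_weight and seat below 0.012 m and z of narrow_weight in the frame of seat below 0.06 m and linear speed of narrow_weight above 0.6 m/s).
It fails at once if a bystander is moved by more than 50 mm or tipped over (distance of any of spanner, bottle, jar, tee, vial_tray, beaker, case from where it was at the start of the episode above 0.05 m or angle between any of bottle, jar, beaker's own z axis and vertical above 0.6 rad).
It also fails if it takes over 72 s, if anything falls off the work surface, if the arm or the gripper's body presses on something with over 40 N, if the wrist force passes 120 N, or if a joint passes its speed limit or range.

ROBOT

A 7-joint arm with a two-finger parallel gripper is mounted at the origin on the work surface. World frame = base frame: x ahead of the robot, y to its left, z up, the work surface at z = 0. Lengths are in m, angles in rad, forces in N, time in s.
With the tool pointing down it reaches from about 0.425 to 0.875 m from the base axis. Payload 4.7 kg.
Tool frame: the origin (TCP) lies midway between the tips of the shut fingers; the grasp point (between the pads) lies 19 mm behind it; z points along the fingers, y is the direction in which the jaws open and shut (so a half turn about z gives the same grasp; the last joint's range is limited). The gripper opens to 87 mm and grips with 3 to 60 N. Pads are 19 mm wide; open, the fingers measure 117 mm over their backs; the gripper's body (75 mm by 190 mm) begins 51 mm behind the grasp point.
Start: joints at [1.333, 0.321, -0.07, 1.45, 0.023, 1.371, -0.057], TCP at [0.162, -0.63, 0.223] pointing down, gripper open.
Joint ranges: [-2.86, 2.86], [-0.3, 2.09], [-1.38, 1.24], [0.06, 2.45], [-1.56, 4.7], [0.09, 2.05], [-2.69, 2.69]. Speed limits (rad/s): [2.57, 2.57, 3.14, 3.14, 3.14, 3.14, 3.14].

INTERFACE

Orientations are given as a rotation vector (axis times angle).
In Python, from bench import get_state, eyes, job gives the robot as it stands. The module is installed in compiled form; this text tells all that it offers.
- The arm moves only by the shell command python3 -m jog 'ROWS' [FORCE]. ROWS is JSON, a list that holds one entry, the list of rows, each a list of 5 numbers: the opening, from 0 (shut) to 1 (fully open), then the shift along the tool's x, y, z in units of 40 mm (1.0 is 40 mm), then the turn about the tool's z in units of 5 degrees (1.0 is 5 degrees). In form: [[[jaw, dx, dy, dz, turn], ...]]. A call has 1 to 10 rows; each row shifts and turns the commanded pose from where the row before left it, along the tool's axes as they then stand; what a row does not reach is not made up. A row lasts 1/8 s, in which the tool goes at most 62.5 mm and 10.7 degrees, less where a joint would pass 70% of its speed; a pose out of reach is approached as far as the arm can. A call is refused whole if a number of a shift passes 1 or a number of a turn 1, either way. A call with a gripper value outside its range is refused whole. The fingers move at their own pace and stop on an object; FORCE is the grip in N (left out, the last holds). Time passes only in rows, so rows that do not move let the fingers close. It gives the time, the measured TCP pose, the force and the opening at its end, in the units of the state.
- get_state(): the state, without advancing time (a new reading comes with each control period).
- eyes.get_image(name): name is "scene" or "top"; returns (picture, depth): 480x640x3 uint8, red, green, blue; 480x640 float32, m along the optical axis (not along the pixel's ray), 0 where there is no reading.
- eyes.camera_params(name): a dict with "camera_matrix" (3x3 intrinsics, pixels), "pose" (4x4, takes a point from camera to world coordinates). Camera axes: x right, y down, z forward; pixel columns grow to the right and rows downward; lengths in m; the calibration is good to about 2 mm. A picture is of the moment at which its call begins. camera_params takes no time and is no camera call.
- job.close_job(): hands the job in, once; it reports no verdict.
The state is a dict: "time": time; "joint_positions": joint angles; "qd": joint speeds; "joint_torque": joint torques, N m; "position": TCP position; "tool_rot": TCP orientation; "ft_force": force on the tool from outside, world axes, zero at the start; "torque": the same for the moment, N m; "grip_width": opening from 0.0 (shut) to 1.0 (fully open).
Only numpy, scipy, OpenCV 4.12 (cv2) and the standard library are available. Lean on these libraries where they do the work, as an engineer would, in place of code of your own. Each camera call takes 0.05 s, during which the arm holds its last target. There are 200 camera calls.

## Working session

There is one attempt and no reset: what is moved stays moved. The work goes in short steps, Python scripts to look and compute and a shell command to move; the robot and the scene stay as the last step left them, time stands still between calls to the robot, and variables do not carry over. Pictures are saved under pics/ and viewed, about 8 in all and at most 12, crops included, and the job is handed in when it is done.

```bash
mkdir -p pics; python3 - <<'E'
from bench import get_state, eyes
import cv2, numpy as np
print(get_state())
for n in("top","scene"):
    im,d=eyes.get_image(n); p=eyes.camera_params(n)
    np.savez(f"{n}0.npz",im=im,d=d); cv2.imwrite(f"pics/{n}0.png",im[:,:,::-1])
    print(n,p["camera_matrix"].round(1).tolist(),p["pose"].round(4).tolist())
E
```

```text
{'time': 0.0, 'joint_positions': array([ 1.33306781,  0.32179294, -0.07009149,  1.45164099,  0.02260279,
        1.37082473, -0.05691736]), 'qd': array([-0.00064283,  0.00115884, -0.0003639 , -0.00020143, -0.00014091,
       -0.00025878,  0.00040239]), 'joint_torque': array([-6.39787177e-04, -4.91282451e+01, -4.04092055e-01, -3.12525523e+01,
       -6.37707487e-02,  4.35399322e-02,  1.93211858e-04]), 'position': array([ 0.16178171, -0.62897876,  0.22149818]), 'tool_rot': array([-3.11488331e+00, -3.94324946e-01,  5.24669220e-04]), 'ft_force': array([ 0.7154079 , -0.2778735 ,  0.53584836]), 'torque': array([-0.02193779, -0.03042305,  0.02925923]), 'grip_width': 0.9960206451649418}
top [[557.6, 0.0, 317.1], [0.0, 557.6, 240.4], [0.0, 0.0, 1.0]] [[-0.0074, -0.9814, 0.192, 0.2473], [-1.0, 0.0068, -0.0041, 0.111], [0.0027, -0.192, -0.9814, 1.5815], [0.0, 0.0, 0.0, 1.0]]
scene [[618.5, 0.0, 313.5], [0.0, 618.5, 238.0], [0.0, 0.0, 1.0]] [[-0.163, 0.8322, -0.5299, 1.4798], [0.9866, 0.1326, -0.0952, 0.2956], [-0.0089, -0.5383, -0.8427, 1.6769], [0.0, 0.0, 0.0, 1.0]]
```

View pics/top0.png

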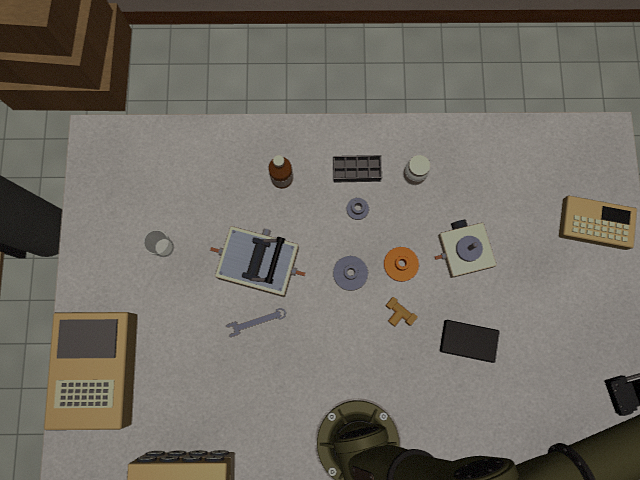

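View pics/scene0.png

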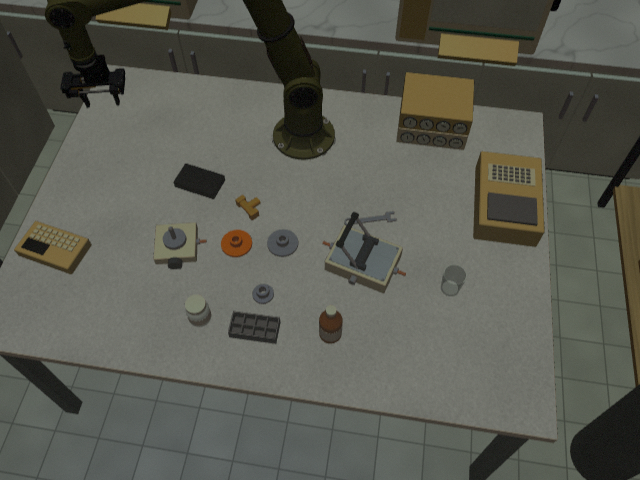

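The top view shows the panel at (258,260) with its bar leaning right (world -y), the wide weight at (351,273), the narrow one at (358,208) and the setter at (467,249). The orange decoy is at (402,264). The scene view shows the same layout.

```bash
cat > h.py <<'E'
import numpy as np, cv2
from bench import get_state, eyes
def P(n): p=eyes.camera_params(n); return np.array(p["camera_matrix"]),np.array(p["pose"])
def ray(n,uv,z):
    K,T=P(n); d=T[:3,:3]@np.linalg.solve(K,[uv[0],uv[1],1.]); return T[:3,3]+d*(z-T[2,3])/d[2]
def proj(n,X):
    K,T=P(n); c=T[:3,:3].T@(np.asarray(X)-T[:3,3]); q=K@c; return q[:2]/q[2]
def cloud(n,d):
    K,T=P(n); v,u=np.mgrid[:480,:640]; r=np.stack([(u-K[0,2])/K[0,0],(v-K[1,2])/K[1,1],np.ones_like(d)],-1)*d[...,None]
    return r@T[:3,:3].T+T[:3,3]
def snap(n):
    im,d=eyes.get_image(n); return im,d
def save(name,im,box=None,s=1):
    if box: im=im[box[1]:box[3],box[0]:box[2]]
    cv2.imwrite("pics/"+name,cv2.resize(im,None,fx=s,fy=s,interpolation=cv2.INTER_CUBIC)[:,:,::-1])
E
python3 - <<'E'
from h import *
a=np.load("top0.npz"); im,d=a["im"],a["d"]; C=cloud("top",d); Z=C[...,2]
print("bench z",np.median(Z[330:400,150:230]))
def reg(box,z0,z1,name,zp):
    x0,y0,x1,y1=box; m=np.zeros(Z.shape,np.uint8); s=Z[y0:y1,x0:x1]; m[y0:y1,x0:x1]=(s>z0)&(s<z1)
    cs,_=cv2.findContours(m,cv2.RETR_EXTERNAL,cv2.CHAIN_APPROX_NONE); c=max(cs,key=cv2.contourArea)
    w=np.array([ray("top",p[0],zp)[:2] for p in c],np.float32)
    print(name,"n",m.sum(),"circle",cv2.minEnclosingCircle(w),"rect",cv2.minAreaRect(w),"medxy",np.median(C[m>0],0).round(4))
reg((325,245,378,300),.005,.05,"wide all",.010)
reg((325,245,378,300),.022,.05,"wide hub",.032)
reg((340,190,375,226),.005,.05,"narrow all",.010)
reg((340,190,375,226),.022,.05,"narrow hub",.032)
reg((430,215,505,285),.042,.065,"platform",.05)
reg((430,215,505,285),.025,.065,"setter base",.035)
reg((430,215,505,285),.07,.13,"spindle",.108)
reg((205,215,310,305),.045,.2,"panel",.055)
reg((205,215,310,305),.12,.2,"bar",.15)
save("c1.png",im,(200,180,520,310),2.5)
E
```

```text
bench z 0.0005450959945014766
wide all n 1108 circle ((0.4633045494556427, 0.015333342365920544), 0.05729725584387779) rect ((0.46222469210624695, 0.01258658617734909), (0.10031501948833466, 0.10328228771686554), 44.29450988769531) medxy [0.4605 0.0114 0.0107]
wide hub n 120 circle ((0.4610595703125, 0.0103420689702034), 0.021296702325344086) rect ((0.45974552631378174, 0.011806711554527283), (0.03644178807735443, 0.039603136479854584), 88.7871322631836) medxy [0.4612 0.0102 0.0323]
narrow all n 478 circle ((0.6488862633705139, -0.01188477873802185), 0.04115370661020279) rect ((0.6456900238990784, -0.010502543300390244), (0.0668044164776802, 0.07474298030138016), 88.57008361816406) medxy [ 0.6468 -0.0118  0.0113]
narrow hub n 116 circle ((0.6475834846496582, -0.01356319896876812), 0.02124183624982834) rect ((0.6473203301429749, -0.013238783925771713), (0.03442896157503128, 0.04142090678215027), 88.64900207519531) medxy [ 0.648  -0.0133  0.0319]
platform n 548 circle ((0.5205827355384827, -0.3199460208415985), 0.03953062742948532) rect ((0.5218627452850342, -0.32041528820991516), (0.0
[... 298 characters left out ...]
dxy [ 0.521  -0.3133  0.0368]
spindle n 42 circle ((0.5187228918075562, -0.3156290054321289), 0.01204659603536129) rect ((0.5190389752388, -0.3154258131980896), (0.013261811807751656, 0.02388150990009308), 32.74093246459961) medxy [ 0.5212 -0.3178  0.1019]
panel n 3879 circle ((0.490974098443985, 0.2718883454799652), 0.12266426533460617) rect ((0.49396082758903503, 0.2712143361568451), (0.200237438082695, 0.1557949185371399), 74.22699737548828) medxy [0.4884 0.2696 0.0586]
bar n 350 circle ((0.47805312275886536, 0.22118552029132843), 0.0636582002043724) rect ((0.47832950949668884, 0.2213292270898819), (0.03303821384906769, 0.12498019635677338), 74.00431060791016) medxy [0.4746 0.2166 0.1597]
```

View pics/c1.png

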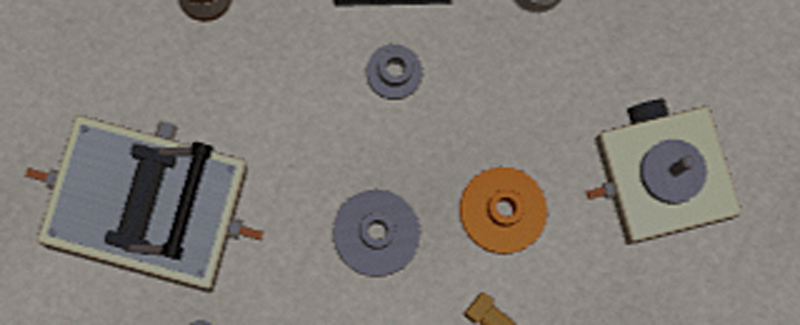

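The crop confirms it: the bar is at about (193,200) right of the pivot housing, the hubs are upward, and the spindle foot is about (675,169) in the crop. Next I'll refine the seat and weights across both views and work out the first move.

```bash
cat >> h.py <<'E'
from scipy.spatial.transform import Rotation as R
def delta(xyz,yaw_x=None):
    """rows units from present pose to world xyz; yaw_x = wanted world angle (deg) of tool x"""
    s=get_state(); M=R.from_rotvec(s["tool_rot"]).as_matrix(); y=np.degrees(np.arctan2(M[1,0],M[0,0]))
    t=0 if yaw_x is None else (y-yaw_x+180)%360-180
    M2=M@R.from_euler('z',t,degrees=True).as_matrix()
    e=np.asarray(xyz)-s["position"]
    print("pos",s["position"].round(4),"yaw",y.round(1),"t",round(s["time"],2),"grip",round(s["grip_width"],3),"F",s["ft_force"].round(1))
    print(" turn units",round(t/5,2),"| shift after turn",(M2.T@e/.04).round(2),"| shift now",(M.T@e/.04).round(2))
def region(n,C,box,z0,z1):
    Z=C[...,2]; x0,y0,x1,y1=box; m=np.zeros(Z.shape,np.uint8); s=Z[y0:y1,x0:x1]; m[y0:y1,x0:x1]=(s>z0)&(s<z1)
    cs,_=cv2.findContours(m,cv2.RETR_EXTERNAL,cv2.CHAIN_APPROX_NONE); return m,max(cs,key=cv2.contourArea)
def ell(n,C,box,z0,z1,zp,name):
    m,c=region(n,C,box,z0,z1); e=cv2.fitEllipse(c); print(n,name,"px",np.round(e[0],1),"->",ray(n,e[0],zp)[:2].round(4),"med",np.median(C[m>0],0).round(4),int(m.sum()))
E
python3 - <<'E'
from h import *
B={"top":dict(w=(325,245,378,300),n=(340,190,375,226),s=(430,215,505,285)),"scene":dict(w=(265,225,300,260),n=(248,280,276,306),s=(150,215,200,268))}
for n in B:
    a=np.load(n+"0.npz"); C=cloud(n,a["d"]); b=B[n]
    ell(n,C,b["w"],.005,.05,.01,"wide fl"); ell(n,C,b["w"],.024,.05,.032,"wide hub")
    ell(n,C,b["n"],.005,.05,.01,"nar fl"); ell(n,C,b["n"],.024,.05,.032,"nar hub")
    ell(n,C,b["s"],.043,.06,.05,"plat"); ell(n,C,b["s"],.095,.13,.108,"spindle top")
a=np.load("scene0.npz"); C=cloud("scene",a["d"]); m,c=region("scene",C,(320,200,410,300),.12,.2); print("bar scene med",np.median(C[m>0],0))
m,c=region("scene",C,(320,200,410,300),.04,.062); w=np.array([ray("scene",p[0],.055)[:2] for p in c],np.float32);print("panel",cv2.minAreaRect(w))
ang=-15.8
delta([.5,-.32,.22],ang); delta([.475,.217,.22],ang)
E
```

```text
top wide fl px [349.9 272.4] -> [0.4614 0.012 ] med [0.4605 0.0114 0.0107] 1108
top wide hub px [350.8 271.7] -> [0.4606 0.011 ] med [0.4621 0.0105 0.0327] 114
top nar fl px [357.4 208.5] -> [ 0.6484 -0.0131] med [ 0.6468 -0.0118  0.0113] 478
top nar hub px [358.1 206.4] -> [ 0.6489 -0.0134] med [ 0.6486 -0.0131  0.0325] 110
top plat px [469.3 248.2] -> [ 0.5218 -0.3203] med [ 0.52   -0.3166  0.0504] 505
top spindle top px [474.7 244.5] -> [ 0.5215 -0.3191] med [ 0.522  -0.3198  0.1057] 27
scene wide fl px [282.  241.2] -> [0.4596 0.0101] med [0.4664 0.0123 0.0112] 764
scene wide hub px [281.8 238.4] -> [0.4628 0.011 ] med [0.4652 0.0112 0.0324] 99
scene nar fl px [262. 293.] -> [ 0.6514 -0.0147] med [ 0.6558 -0.0123  0.0122] 402
scene nar hub px [262.  289.8] -> [ 0.6517 -0.0126] med [ 0.6521 -0.013   0.0316] 109
scene plat px [174.3 238. ] -> [ 0.5254 -0.3185] med [ 0.5296 -0.3145  0.0499] 390
scene spindle top px [170.4 228. ] -> [ 0.5263 -0.3185] med [ 0.5251 -0.3195  0.1062] 23
bar scene med [0.4801148  0.21760739 0.15860912]
panel ((0.5054624080657959, 0.2685079276561737), (0.22825944423675537, 0.17756597697734833), 74.53336334228516)
pos [ 0.1618 -0.629   0.2215] yaw 14.4 t 0.1 grip 1.005 F [0.  0.1 0.5]
 turn units 6.05 | shift after turn [ 6.03 -9.74  0.05] | shift now [10.11 -5.38  0.05]
pos [ 0.1618 -0.629   0.2215] yaw 14.4 t 0.1 grip 1.005 F [0.  0.1 0.5]
 turn units 6.05 | shift after turn [  1.78 -22.48   0.07] | shift now [ 12.85 -18.53   0.07]
```

```bash
python3 -m jog '[[[1,1,0,0,1],[1,1,0,0,1],[1,1,0,0,1],[1,1,0,0,1],[1,1,0,0,1],[1,1,0,0,1],[1,1,-1,0,0],[1,0,-1,0,0],[1,0,-1,0,0],[1,0,-1,0,0]]]' 20; python3 -c "
from h import *
delta([.477,.217,.20],-15.8)"
```

```text
time: 1.35
position: [0.4808, -0.4766, 0.2217]
tool_rot: [-3.112, 0.425, 0.002]
ft_force: [0.3, -0.6, 0.5]
grip_width: 0.995
pos [ 0.4808 -0.4766  0.2217] yaw -15.6 t 1.35 grip 0.995 F [ 0.3 -0.6  0.5]
 turn units 0.05 | shift after turn [ -4.81 -16.66   0.56] | shift now [ -4.74 -16.68   0.56]
```

```bash
python3 -m jog '[[[1,0,-1,0,0],[1,0,-1,0,0],[1,0,-1,0,0],[1,-0.3,-1,0,0],[1,-0.5,-1,0,0],[1,-0.5,-1,0,0],[1,-0.5,-1,0,0],[1,-0.5,-1,0,0],[1,-0.5,-1,0,0],[1,-0.5,-1,0,0]]]'; python3 -m jog '[[[1,-0.5,-1,0,0],[1,-0.5,-1,0,0],[1,-0.5,-1,0,0],[1,-0.4,-1,0,0],[1,0,-1,0,0],[1,0,-1,0,0],[1,0,-0.2,0,0],[1,0,0,0,0]]]';  python3 -c "
from h import *
delta([.477,.217,.20],-15.8)
im,d=snap('scene'); save('s1.png',im,(250,130,490,310),3)
im,d=snap('top'); C=cloud('top',d); np.savez('top1.npz',im=im,d=d)"
```

```text
time: 2.6
position: [0.4601, -0.056, 0.2222]
tool_rot: [3.112, -0.426, -0.001]
ft_force: [0.5, 0.5, 0.6]
grip_width: 1.001
time: 3.6
position: [0.4539, 0.2016, 0.222]
tool_rot: [3.112, -0.424, -0.002]
ft_force: [-0.3, 0.1, -0.0]
grip_width: 0.998
pos [0.4539 0.2016 0.222 ] yaw -15.5 t 3.6 grip 0.998 F [-0.3  0.1 -0. ]
 turn units 0.05 | shift after turn [ 0.45 -0.53  0.55] | shift now [ 0.45 -0.53  0.55]
```

View pics/s1.png

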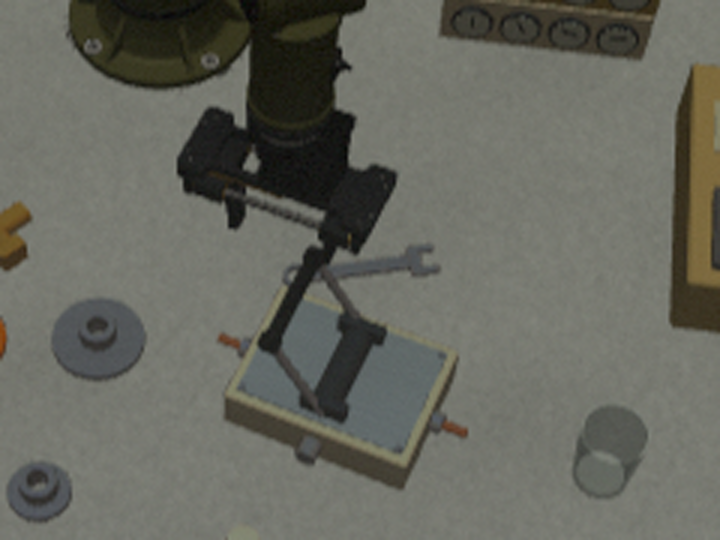

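The gripper straddles above the bar, whose top collar is at (315,255) in the crop. Everything is undisturbed. Now I descend over the bar and close.

```bash
python3 -m jog '[[[1,0.45,-0.53,0,0],[1,0,0,0.75,0],[1,0,0,0.75,0],[1,0,0,0.75,0],[0.3,0,0,0,0],[0.1,0,0,0,0],[0,0,0,0,0],[0,0,0,0,0]]]' 15; python3 -c "
from h import *
delta([.493,.275,.151],-15.8)"
```

```text
time: 4.7
position: [0.4779, 0.2176, 0.1336]
tool_rot: [-3.112, 0.426, -0.003]
ft_force: [0.0, 0.0, 0.1]
grip_width: 0.628
pos [0.4779 0.2176 0.1336] yaw -15.6 t 4.7 grip 0.628 F [0.  0.  0.1]
 turn units 0.04 | shift after turn [-0.03 -1.48 -0.44] | shift now [-0.02 -1.48 -0.44]
```

```bash
python3 -m jog '[[[0,0,0,0,0],[0,0,0,0,0],[0,0,0,0,0],[0,0,0,0,0],[0,0,0,0,0],[0,0,0,0,0],[0,0,0,0,0],[0,0,0,0,0]]]' 15
```

```text
time: 5.7
position: [0.477, 0.2166, 0.1325]
tool_rot: [3.111, -0.426, -0.001]
ft_force: [-2.2, -4.7, 4.6]
grip_width: 0.174
```

```bash
python3 -m jog '[[[0,0,-0.26,-0.15,0],[0,0,-0.3,-0.13,0],[0,0,-0.29,-0.085,0],[0,0,-0.32,-0.055,0],[0,0,-0.3,-0.02,0],[0,0,0,0,0],[0,0,0,0,0]]]' 15;  python3 - <<'E'
from h import *
delta([.493,.275,.151],-15.8)
im,d=snap('scene'); save('s2.png',im,(270,130,470,310),3)
E
```

```text
time: 6.58
position: [0.4941, 0.2751, 0.1505]
tool_rot: [-3.11, 0.425, -0.003]
ft_force: [3.8, 0.3, 0.8]
grip_width: 0.179
pos [0.4941 0.2751 0.1505] yaw -15.6 t 6.58 grip 0.179 F [3.8 0.3 0.8]
 turn units 0.05 | shift after turn [-0.03  0.01 -0.01] | shift now [-0.03  0.01 -0.01]
```

View pics/s2.png

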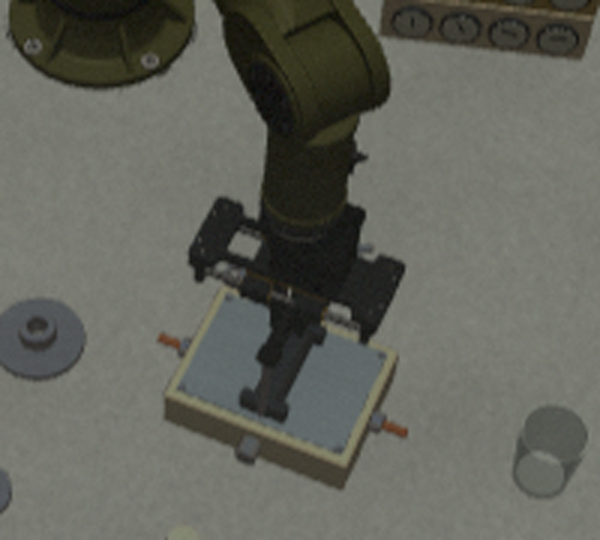

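The bar stands over the pivot housing, upright. I'll release it, rise and check the angle.

```bash
python3 -m jog '[[[0.4,0,0,0,0],[0.6,0,0,0,0],[0.6,0,0,0,0],[0.6,0,0,0,0],[0.6,0,0,0,0],[0.8,0,0,-0.6,0],[1,0,0,-0.6,0],[1,0,0,-0.6,0],[1,0,0.5,0,0],[1,0,1,0,0]]]' 15; python3 -m jog '[[[1,0,1,0,0],[1,0,1,0,0],[1,0,1,0,0],[1,0,1,0,0],[1,0,1,0,0],[1,0,0,0,0]]]'; python3 - <<'E'
from h import *
delta([.462,.011,.10],-15.8)
for n,b in(("top",(205,215,310,305)),("scene",(320,180,420,300))):
    im,d=snap(n); C=cloud(n,d); np.savez(n+"2.npz",im=im,d=d); m,c=region(n,C,b,.15,.185); print(n,np.median(C[m>0],0).round(4),m.sum(),proj(n,[.494,.275,.06]))
E
```

```text
time: 7.88
position: [0.4766, 0.2175, 0.2224]
tool_rot: [-3.112, 0.42, -0.0]
ft_force: [1.0, 0.1, -0.0]
grip_width: 0.984
time: 8.62
position: [0.4226, 0.0207, 0.2222]
tool_rot: [3.11, -0.434, 0.0]
ft_force: [0.6, -0.1, -0.3]
grip_width: 1.001
pos [0.4226 0.0207 0.2222] yaw -15.9 t 8.62 grip 1.001 F [ 0.6 -0.1 -0.3]
 turn units -0.02 | shift after turn [ 1.01 -0.04  3.05] | shift now [ 1.01 -0.04  3.05]
top [0.4927 0.2736 0.1773] 314 [255.6088858  258.94007916]
scene [0.4985 0.2732 0.1767] 229 [364.28836796 253.46113594]
```

```bash
python3 - <<'E'
from h import *
a=np.load("top2.npz"); C=cloud("top",a["d"]); m,c=region("top",C,(205,215,310,305),.045,.06)
w=np.array([ray("top",p[0],.055)[:2] for p in c],np.float32); print(cv2.minAreaRect(w))
a=np.load("scene2.npz"); C=cloud("scene",a["d"]); 
for b in [(290,215,420,300)]:
    m,c=region("scene",C,b,.045,.06); w=np.array([ray("scene",p[0],.055)[:2] for p in c],np.float32); print(cv2.minAreaRect(w))
E
python3 -m jog '[[[1,1,-0.04,0.8,0],[1,0,0,0.8,0],[1,0,0,0.8,0],[1,0,0,0,0]]]'; python3 - <<'E'
from h import *
delta([.462,.011,.013],-15.8)
im,d=snap('scene'); save('s3.png',im,(220,150,360,290),4)
E
```

```text
((0.4920292794704437, 0.27463728189468384), (0.20501494407653809, 0.15042513608932495), 74.2296371459961)
((0.4956846535205841, 0.2736087143421173), (0.20728714764118195, 0.15687403082847595), 73.95330810546875)
time: 9.22
position: [0.4604, 0.016, 0.124]
tool_rot: [-3.113, 0.421, 0.009]
ft_force: [-0.3, 0.2, 0.7]
grip_width: 1.003
pos [0.4604 0.016  0.124 ] yaw -15.4 t 9.22 grip 1.003 F [-0.3  0.2  0.7]
 turn units 0.08 | shift after turn [0.09 0.11 2.78] | shift now [0.09 0.11 2.78]
```

View pics/s3.png

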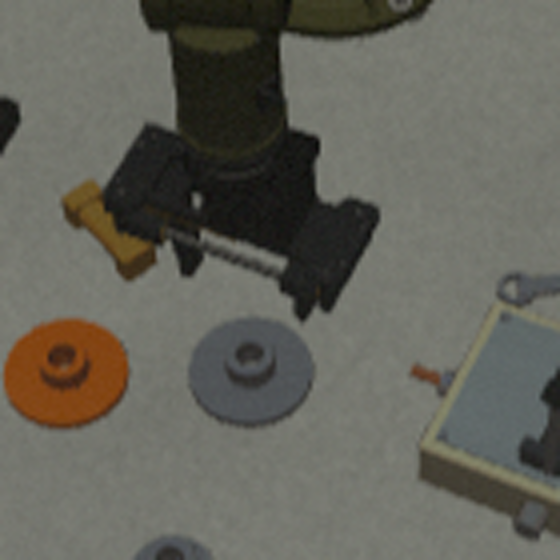

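The handle and panel centre agree, so the handle is at centre off. The fingers are lined up over the wide hub, which is at (250,360) in the crop. Descending.

```bash
python3 -m jog '[[[1,0.09,0.11,0.7,0],[1,0,0,0.8,0],[1,0,0,0.7,0],[1,0,0,0.3,0],[1,0,0,0.2,0],[1,0,0,0,0]]]' 30; python3 -c "
from h import *
delta([.462,.011,.014],-15.8)"
```

```text
time: 10.02
position: [0.4651, 0.0094, 0.0187]
tool_rot: [-3.113, 0.425, -0.001]
ft_force: [-0.6, -0.4, 0.0]
grip_width: 1.0
pos [0.4651 0.0094 0.0187] yaw -15.6 t 10.03 grip 1.0 F [-0.6 -0.4  0. ]
 turn units 0.05 | shift after turn [-0.09 -0.02  0.12] | shift now [-0.09 -0.02  0.12]
```

```bash
python3 -m jog '[[[1,-0.08,0,0.1,0],[0.3,0,0,0,0],[0.3,0,0,0,0],[0.3,0,0,0,0],[0.3,0,0,0,0],[0.3,0,0,0,0],[0.3,0,0,0,0],[0.3,0,0,0,0]]]' 40; python3 -c "
from h import *
delta([.462,.011,.014],-15.8)"
```

```text
time: 11.02
position: [0.4616, 0.0107, 0.0141]
tool_rot: [-3.112, 0.425, -0.001]
ft_force: [1.3, 2.9, -0.5]
grip_width: 0.447
pos [0.4616 0.0107 0.0141] yaw -15.5 t 11.03 grip 0.447 F [ 1.3  2.9 -0.5]
 turn units 0.05 | shift after turn [ 0.01 -0.01  0.  ] | shift now [ 0.01 -0.01  0.  ]
```

```bash
python3 -m jog '[[[0,0,0,0,0],[0,0,0,0,0],[0,0,0,-0.2,0],[0,0,0,-0.5,0],[0,0,0,-0.8,0],[0,0,0,-0.8,0],[0,0,0,-0.8,0],[0,0,0,-0.7,0],[0,0,0,-0.2,0],[0,0,0,0,0]]]' 50; python3 -c "
from h import *
delta([.5235,-.319,.17],-15.8)"
```

```text
time: 12.28
position: [0.4607, 0.0097, 0.1735]
tool_rot: [3.112, -0.426, -0.002]
ft_force: [0.7, -0.4, -7.4]
grip_width: 0.443
pos [0.4607 0.0097 0.1735] yaw -15.6 t 12.28 grip 0.443 F [ 0.7 -0.4 -7.4]
 turn units 0.04 | shift after turn [3.75 7.48 0.09] | shift now [3.72 7.49 0.09]
```

```bash
python3 -m jog '[[[0,0.2,0.4,0,0],[0,0.4,0.8,0,0],[0,0.4,0.8,0,0],[0,0.4,0.8,0,0],[0,0.4,0.8,0,0],[0,0.4,0.8,0,0],[0,0.4,0.8,0,0],[0,0.4,0.8,0,0],[0,0.4,0.8,0,0],[0,0.3,0.6,0,0]]]'; python3 -m jog '[[[0,0,0,0,0],[0,0,0,0,0]]]'; python3 - <<'E'
from h import *
delta([.5235,-.319,.17],-15.8)
for n in("top","scene"):
    im,d=snap(n); np.savez(n+"3.npz",im=im,d=d)
    s=get_state()["position"]; u=proj(n,s).astype(int); print(n,u); x,y=u
    save(f"h_{n}.png",im,(x-60,y-60,x+60,y+60),5)
a=cv2.imread("pics/h_top.png");b=cv2.imread("pics/h_scene.png"); cv2.imwrite("pics/h3.png",cv2.resize(np.hstack([a,b]),(800,400)))
E
```

```text
time: 13.52
position: [0.5226, -0.3181, 0.1715]
tool_rot: [3.112, -0.43, -0.006]
ft_force: [0.2, 0.5, -6.2]
grip_width: 0.441
time: 13.78
position: [0.5234, -0.3145, 0.1722]
tool_rot: [-3.111, 0.426, 0.005]
ft_force: [-0.3, 0.8, -6.7]
grip_width: 0.44
pos [ 0.5234 -0.3145  0.1722] yaw -15.6 t 13.78 grip 0.44 F [-0.3  0.8 -6.7]
 turn units 0.04 | shift after turn [0.03 0.11 0.06] | shift now [0.03 0.11 0.06]
top [479 238]
scene [167 215]
```

View pics/h3.png

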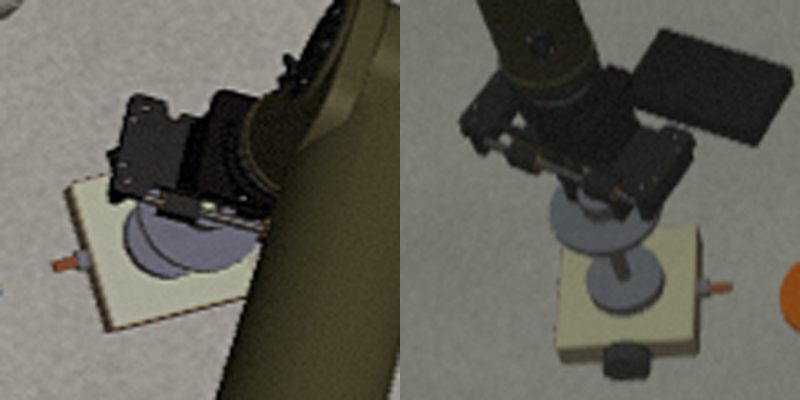

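The wide weight is held level, hub up, above the setter. The flange is partly visible in both views. I'll fit its rim against the platform measured in the same camera.

```bash
cat >> h.py <<'E'
from scipy.optimize import least_squares
def rim(n,C,zt,r,cx,th=.004,side=1):
    """fit flange circle of radius r: lowest rim pixel per column (scene: side=1), plane zt-> world"""
    P0=np.array(proj(n,[cx[0],cx[1],zt])); Z=C[...,2]
    D=np.hypot(C[...,0]-cx[0],C[...,1]-cx[1])
    m=((np.abs(Z-zt)<th)&(D<r+.012)).astype(np.uint8)
    m=cv2.morphologyEx(m,cv2.MORPH_OPEN,np.ones((3,3)))
    k=[]
    for u in range(640):
        v=np.flatnonzero(m[:,u])
        if len(v): k.append((u,v.max()+.5))
    w=np.array([ray(n,p,zt)[:2] for p in k])
    f=least_squares(lambda c:np.hypot(*(w-c).T)-r,cx,loss="soft_l1",f_scale=.001)
    print(n,"rim n",len(k),"centre",f.x.round(4),"rms",np.sqrt(np.mean(f.fun**2)).round(4)); return m,k
E
python3 - <<'E'
from h import *
z=.1722-.014+.010
for n,c0 in(("scene",(.525,-.317)),("top",(.522,-.317))):
    C=cloud(n,np.load(n+"3.npz")["d"]); 
    m,k=rim(n,C,z,.05,c0)
    print(np.median(C[m>0][:,2]), m.sum())
    C=cloud(n,np.load(n+"0.npz")["d"]); print("platform"); rim(n,C,.05,.036,c0); 
    C=cloud(n,np.load(n+"0.npz")["d"]); print("wide on bench"); rim(n,C,.01,.05,(.461,.011))
E
```

```text
scene rim n 6 centre [ 0.5099 -0.3266] rms 0.0006
0.16821063311224138 18
platform
scene rim n 8 centre [ 0.5097 -0.3194] rms 0.0025
wide on bench
scene rim n 15 centre [0.4467 0.0243] rms 0.0046
top rim n 30 centre [ 0.5326 -0.3101] rms 0.0059
0.16842930609190887 154
platform
top rim n 14 centre [ 0.5386 -0.2963] rms 0.0088
wide on bench
top rim n 25 centre [0.4761 0.0138] rms 0.0092
```

```bash
cat >> h.py <<'E'
def steel(im): 
    f=cv2.GaussianBlur(im,(3,3),0).astype(int); return ((f[...,2]-f[...,0]>4)&(f.sum(-1)>150)).astype(np.uint8)
def arc(n,im,zt,r,c0,span,it=6):
    """fit circle radius r on plane zt to the steel-mask outline; span=(a0,a1) world azimuth deg of visible arc"""
    m=steel(im); cs,_=cv2.findContours(m,cv2.RETR_EXTERNAL,cv2.CHAIN_APPROX_NONE)
    w=np.array([ray(n,p[0],zt)[:2] for c in cs for p in c]); c=np.array(c0,float)
    for _ in range(it):
        q=w-c; a=np.degrees(np.arctan2(q[:,1],q[:,0]))%360; s=(np.abs(np.hypot(*q.T)-r)<.006)&((a-span[0])%360<(span[1]-span[0]))
        f=least_squares(lambda x:np.hypot(*(w[s]-x[:2]).T)-r-.0008*0,c,loss="soft_l1",f_scale=.001); c=f.x
    print(n,"arc n",s.sum(),"c",c.round(4),"rms",np.sqrt(np.mean(f.fun**2)).round(4)); return m
E
python3 - <<'E'
from h import *
z=.1722-.014+.010
out=[]
for n,c0,sp in(("scene",(.525,-.317),(-80,80)),("top",(.522,-.317),(90,200))):
    a=np.load(n+"3.npz")["im"]; b=np.load(n+"0.npz")["im"]
    m=arc(n,a,z-.01 if n=="scene" else z,.05,c0,sp)
    print("platform"); arc(n,b,.05,.036,c0,(0,360)); print("wide bench"); arc(n,b,.01,.05,(.461,.011),(0,360))
    print("narrow bench"); arc(n,b,.01,.033,(.649,-.013),(0,360))
    x,y=proj(n,[.523,-.3145,.17]).astype(int); o=a.copy(); o[m>0]=(255,0,0); out.append(o[y-50:y+60,x-60:x+60])
cv2.imwrite("pics/m3.png",cv2.resize(np.hstack(out)[:,:,::-1],None,fx=3,fy=3))
E
```

```text
scene arc n 24 c [ 0.5257 -0.3061] rms 0.0029
platformTraceback (most recent call last):
  File "<stdin>", line 7, in <module>
  File "h.py", line 49, in arc
    w=np.array([ray(n,p[0],zt)[:2] for c in cs for p in c]); c=np.array(c0,float)
                ~~~^^^^^^^^^^^
  File "h.py", line 5, in ray
    K,T=P(n); d=T[:3,:3]@np.linalg.solve(K,[uv[0],uv[1],1.]); return T[:3,3]+d*(z-T[2,3])/d[2]
        ~^^^
  File "h.py", line 3, in P
    def P(n): p=eyes.camera_params(n); return np.array(p["camera_matrix"]),np.array(p["pose"])
                ~~~~~~~~~~~~~~~~~~^^^
ValueError: time passes only in moves, steps and waits
```

```bash
sed -i 's/^def P(n)/import functools\n@functools.lru_cache\ndef P(n)/' h.py; cat > m3.py <<'E'
from h import *
z=.1722-.014+.010
out=[]
for n,c0,sp in(("scene",(.525,-.317),(-80,80)),("top",(.522,-.317),(90,200))):
    a=np.load(n+"3.npz")["im"]; b=np.load(n+"0.npz")["im"]
    m=arc(n,a,z-.01 if n=="scene" else z,.05,c0,sp)
    print("platform"); arc(n,b,.05,.036,c0,(0,360)); print("wide bench"); arc(n,b,.01,.05,(.461,.011),(0,360))
    print("narrow bench"); arc(n,b,.01,.033,(.649,-.013),(0,360))
    x,y=proj(n,[.523,-.3145,.17]).astype(int); o=a.copy(); o[m>0]=(255,0,0); out.append(o[y-50:y+60,x-60:x+60])
cv2.imwrite("pics/m3.png",cv2.resize(np.hstack(out)[:,:,::-1],None,fx=3,fy=3))
E
python3 m3.py
```

```text
scene arc n 24 c [ 0.5257 -0.3061] rms 0.0029
platform
scene arc n 26 c [ 0.5183 -0.3164] rms 0.0026
wide bench
scene arc n 38 c [0.457 0.006] rms 0.0025
narrow bench
scene arc n 34 c [ 0.6466 -0.0173] rms 0.0029
top arc n 23 c [ 0.5252 -0.3153] rms 0.0021
platform
top arc n 68 c [ 0.5229 -0.3199] rms 0.0025
wide bench
top arc n 94 c [0.4615 0.011 ] rms 0.0032
narrow bench
top arc n 58 c [ 0.6495 -0.0114] rms 0.0034
```

View pics/m3.png

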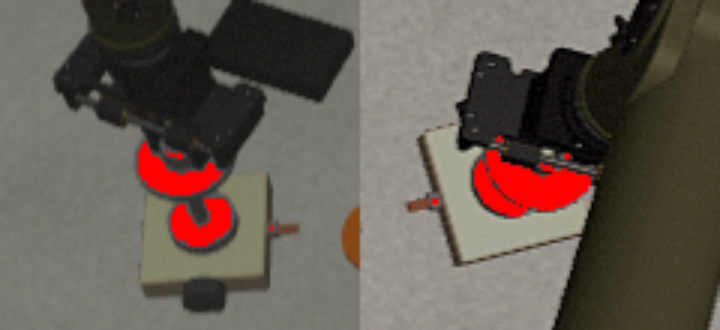

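The mask in the top view gives the held flange about 4–5 mm in +y from the platform centre, which agrees with the TCP reading. I'll correct that, come down to just above the spindle tip and feel for it.

```bash
python3 -m jog '[[[0,0.05,0.1,0.2,0],[0,0,0,0.4,0],[0,0,0,0.3,0],[0,0,0,0.2,0],[0,0,0,0,0],[0,0,0,0,0]]]'; python3 -c "
from h import *
delta([.524,-.319,.120],-15.8)"
```

```text
time: 14.62
position: [0.5257, -0.3192, 0.1306]
tool_rot: [3.112, -0.425, 0.001]
ft_force: [0.3, 0.3, -6.4]
grip_width: 0.445
pos [ 0.5257 -0.3192  0.1306] yaw -15.6 t 14.62 grip 0.445 F [ 0.3  0.3 -6.4]
 turn units 0.05 | shift after turn [-0.04  0.01  0.27] | shift now [-0.04  0.01  0.27]
```

```bash
python3 -m jog '[[[0,-0.04,0.01,0.1,0],[0,0,0,0.1,0],[0,0,0,0.1,0],[0,0,0,0.05,0],[0,0,0,0,0]]]'; python3 -c "
from h import *
delta([.524,-.319,.064],-15.8)"
```

```text
time: 15.25
position: [0.5236, -0.319, 0.1159]
tool_rot: [-3.113, 0.425, 0.001]
ft_force: [-1.0, -0.6, -7.0]
grip_width: 0.444
pos [ 0.5236 -0.319   0.1159] yaw -15.6 t 15.25 grip 0.444 F [-1.  -0.6 -7. ]
 turn units 0.05 | shift after turn [ 0.01 -0.    1.3 ] | shift now [ 0.01 -0.    1.3 ]
```

There's no contact force with the underside below the tip, so it is threaded. Lowering on.

```bash
python3 -m jog '[[[0,0,0,0.15,0],[0,0,0,0.2,0],[0,0,0,0.2,0],[0,0,0,0.2,0],[0,0,0,0.2,0],[0,0,0,0.15,0],[0,0,0,0.05,0],[0,0,0,0,0],[0,0,0,0,0]]]'; python3 -c "
from h import *
delta([.524,-.319,.064],-15.8)"
```

```text
time: 16.38
position: [0.524, -0.3192, 0.0706]
tool_rot: [3.112, -0.426, 0.001]
ft_force: [-0.1, -0.2, -6.5]
grip_width: 0.441
pos [ 0.524  -0.3192  0.0706] yaw -15.6 t 16.38 grip 0.441 F [-0.1 -0.2 -6.5]
 turn units 0.05 | shift after turn [-0.   -0.01  0.16] | shift now [-0.   -0.01  0.16]
```

```bash
python3 -m jog '[[[0,0,0,0.08,0],[0,0,0,0.05,0],[0,0,0,0.03,0],[0,0,0,0,0]]]'; python3 -m jog '[[[0,0,0,0.03,0],[0,0,0,0,0]]]'
```

```text
time: 16.88
position: [0.5236, -0.319, 0.0642]
tool_rot: [3.113, -0.426, -0.001]
ft_force: [-3.0, 1.2, -1.4]
grip_width: 0.444
time: 17.12
position: [0.5236, -0.319, 0.0642]
tool_rot: [3.112, -0.426, -0.001]
ft_force: [-5.2, 2.9, 5.8]
grip_width: 0.445
```

It's seated: z matches .064 and the force changed sign. Release and rise clear.

```bash
python3 -m jog '[[[0.5,0,0,-0.02,0],[0.6,0,0,0,0],[0.8,0,0,0,0],[0.9,0,0,0,0],[0.9,0,0,0,0],[0.9,0,0,0,0],[0.9,0,0,-0.3,0],[0.9,0,0,-0.8,0],[0.9,0,0,-0.8,0],[0.9,0,0,-0.8,0]]]'; python3 -c "
from h import *
delta([.650,-.013,.15],-15.8)"
```

```text
time: 18.38
position: [0.5239, -0.3191, 0.1734]
tool_rot: [3.112, -0.425, 0.002]
ft_force: [0.0, 0.2, -0.4]
grip_width: 0.897
pos [ 0.5239 -0.3191  0.1734] yaw -15.6 t 18.38 grip 0.897 F [ 0.   0.2 -0.4]
 turn units 0.05 | shift after turn [ 0.95 -8.22  0.58] | shift now [ 0.98 -8.22  0.58]
```

```bash
python3 -m jog '[[[1,0.1,-0.8,0,0],[1,0.1,-1,0,0],[1,0.1,-1,0,0],[1,0.1,-1,0,0],[1,0.1,-1,0,0],[1,0.1,-1,0,0],[1,0.1,-1,0.3,0],[1,0.1,-0.8,0.3,0],[1,0.1,-0.6,0.3,0],[1,0,0,0,0]]]'; python3 - <<'E'
from h import *
delta([.650,-.013,.014],-15.8)
im,d=snap("top"); np.savez("top4.npz",im=im,d=d); C=cloud("top",d)
b=(430,215,505,285); ell("top",C,b,.053,.068,.06,"wide fl seated"); ell("top",C,b,.075,.09,.082,"hub seated")
im2,d=snap("scene"); np.savez("scene4.npz",im=im2,d=d); C=cloud("scene",d); b=(145,200,205,268)
ell("scene",C,b,.053,.068,.06,"wide fl seated"); ell("scene",C,b,.075,.09,.082,"hub seated")
save("v4.png",im2,(140,170,300,320),4)
E
```

```text
time: 19.62
position: [0.6462, -0.01, 0.1351]
tool_rot: [-3.112, 0.419, 0.002]
ft_force: [0.2, 0.0, 0.2]
grip_width: 1.002
pos [ 0.6462 -0.01    0.1351] yaw -15.3 t 19.62 grip 1.002 F [0.2 0.  0.2]
 turn units 0.09 | shift after turn [0.12 0.05 3.03] | shift now [0.12 0.05 3.03]
top wide fl seated px [469.7 247.5] -> [ 0.5219 -0.3186] med [ 0.5188 -0.3156  0.0606] 818
top hub seated px [471.9 246.1] -> [ 0.5218 -0.3186] med [ 0.5198 -0.316   0.0823] 127
scene wide fl seated px [173.7 235.9] -> [ 0.5241 -0.3185] med [ 0.5324 -0.3123  0.0608] 526
scene hub seated px [172.6 232.5] -> [ 0.5254 -0.3174] med [ 0.528  -0.3154  0.0827] 94
```

View pics/v4.png

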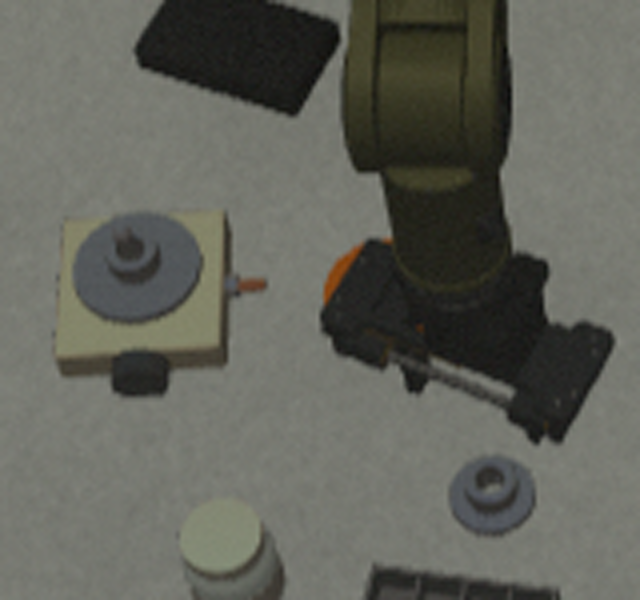

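The wide weight is seated on the spindle: the depth readings put the flange at .061 and the hub at .082. The narrow one is at (490,485) in the crop, under the jaws. Descending on it.

```bash
python3 -m jog '[[[1,0.12,0.05,0.7,0],[1,0,0,0.8,0],[1,0,0,0.8,0],[1,0,0,0.4,0],[1,0,0,0.2,0],[1,0,0,0,0]]]' 40; python3 -c "
from h import *
delta([.650,-.013,.014],-15.8)"
```

```text
time: 20.48
position: [0.6509, -0.0165, 0.0199]
tool_rot: [3.112, -0.426, 0.001]
ft_force: [0.6, 0.1, 0.2]
grip_width: 1.0
pos [ 0.6509 -0.0165  0.0199] yaw -15.6 t 20.48 grip 1.0 F [0.6 0.1 0.2]
 turn units 0.04 | shift after turn [-0.05 -0.08  0.15] | shift now [-0.04 -0.08  0.15]
```

```bash
python3 -m jog '[[[1,-0.04,-0.07,0.14,0],[0.3,0,0,0,0],[0.3,0,0,0,0],[0.3,0,0,0,0],[0.3,0,0,0,0],[0.3,0,0,0,0],[0.3,0,0,0,0],[0.3,0,0,0,0],[0,0,0,0,0],[0,0,0,0,0]]]' 40; python3 -m jog '[[[0,0,0,-0.2,0],[0,0,0,-0.5,0],[0,0,0,-0.9,0],[0,0,0,-0.9,0],[0,0,0,-0.9,0],[0,0,0,-0.6,0],[0,0,0,-0.2,0],[0,0,0,0,0]]]';python3 -c "
from h import *
delta([.524,-.319,.185],-15.8)"
```

```text
time: 21.72
position: [0.6498, -0.0128, 0.0137]
tool_rot: [-3.113, 0.426, -0.0]
ft_force: [1.4, 0.0, 0.4]
grip_width: 0.448
time: 22.72
position: [0.6497, -0.0129, 0.1822]
tool_rot: [3.112, -0.425, 0.001]
ft_force: [-0.3, 0.5, -3.8]
grip_width: 0.451
pos [ 0.6497 -0.0129  0.1822] yaw -15.6 t 22.73 grip 0.451 F [-0.3  0.5 -3.8]
 turn units 0.05 | shift after turn [-0.94  8.22 -0.07] | shift now [-0.97  8.22 -0.07]
```

```bash
python3 -m jog '[[[0,-0.1,0.4,0,0],[0,-0.1,0.8,0,0],[0,-0.1,1,0,0],[0,-0.1,1,0,0],[0,-0.1,1,0,0],[0,-0.1,1,0,0],[0,-0.1,1,0,0],[0,-0.1,1,0,0],[0,-0.1,0.7,0,0],[0,-0.07,0.3,0,0]]]'; python3 -m jog '[[[0,0,0,0,0],[0,0,0,0,0],[0,0,0,0,0]]]'; python3 - <<'E'
from h import *
delta([.524,-.319,.128],-15.8)
im,d=snap("top"); np.savez("top5.npz",im=im,d=d); z=get_state()["position"][2]-.0137
arc("top",im,z+.01,.033,(.524,-.318),(90,200))
im,d=snap("scene"); np.savez("scene5.npz",im=im,d=d); save("v5.png",im,(110,170,230,270),5)
E
```

```text
time: 23.98
position: [0.5214, -0.3213, 0.1804]
tool_rot: [3.111, -0.432, -0.005]
ft_force: [-1.1, -0.7, -4.2]
grip_width: 0.449
time: 24.35
position: [0.5252, -0.3167, 0.1818]
tool_rot: [-3.113, 0.421, -0.0]
ft_force: [-0.2, 0.1, -3.2]
grip_width: 0.446
pos [ 0.5252 -0.3167  0.1818] yaw -15.4 t 24.35 grip 0.446 F [-0.2  0.1 -3.2]
 turn units 0.08 | shift after turn [-0.01  0.07  1.34] | shift now [-0.01  0.07  1.34]
top arc n 18 c [ 0.5237 -0.3205] rms 0.003
```

View pics/v5.png

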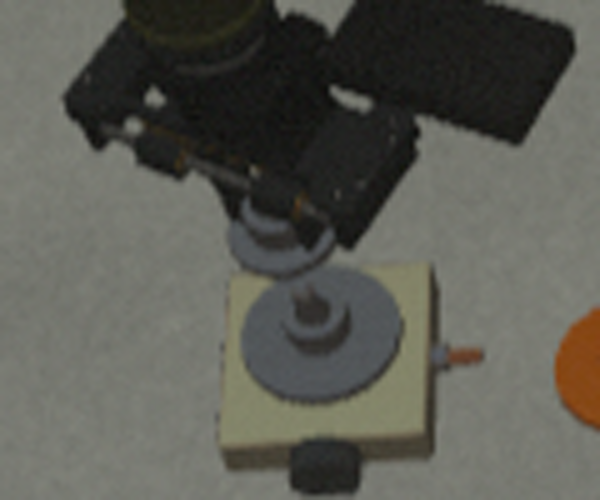

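The narrow weight is held level above the seated wide one, with the spindle at (305,295) in the crop. Lowering the same way.

```bash
python3 -m jog '[[[0,-0.01,0.07,0.3,0],[0,0,0,0.4,0],[0,0,0,0.35,0],[0,0,0,0.2,0],[0,0,0,0,0],[0,0,0,0,0]]]'; python3 -c "
from h import *
delta([.524,-.319,.117],-15.8)"
```

```text
time: 25.2
position: [0.5236, -0.3212, 0.1323]
tool_rot: [3.112, -0.426, 0.001]
ft_force: [-0.2, 0.7, -2.3]
grip_width: 0.446
pos [ 0.5236 -0.3212  0.1323] yaw -15.6 t 25.2 grip 0.446 F [-0.2  0.7 -2.3]
 turn units 0.05 | shift after turn [-0.   -0.06  0.38] | shift now [-0.   -0.06  0.38]
```

```bash
python3 -m jog '[[[0,0,-0.05,0.1,0],[0,0,0,0.1,0],[0,0,0,0.1,0],[0,0,0,0.1,0],[0,0,0,0,0]]]'; python3 -c "
from h import *
delta([.524,-.319,.0957],-15.8)"
```

```text
time: 25.82
position: [0.5233, -0.319, 0.1152]
tool_rot: [-3.112, 0.426, 0.001]
ft_force: [-0.3, 0.5, -2.7]
grip_width: 0.444
pos [ 0.5233 -0.319   0.1152] yaw -15.6 t 25.82 grip 0.444 F [-0.3  0.5 -2.7]
 turn units 0.04 | shift after turn [ 0.02 -0.    0.49] | shift now [ 0.02 -0.    0.49]
```

```bash
python3 -m jog '[[[0,0.02,0,0.1,0],[0,0,0,0.12,0],[0,0,0,0.12,0],[0,0,0,0.06,0],[0,0,0,0.04,0],[0,0,0,0,0],[0,0,0,0,0]]]'; python3 -m jog '[[[0,0,0,0.04,0],[0,0,0,0.02,0],[0,0,0,0,0]]]'
```

```text
time: 26.7
position: [0.5246, -0.3194, 0.0983]
tool_rot: [3.112, -0.426, 0.001]
ft_force: [0.8, 0.2, -2.4]
grip_width: 0.444
time: 27.08
position: [0.5244, -0.3193, 0.0958]
tool_rot: [3.113, -0.426, -0.0]
ft_force: [-0.1, 0.2, -3.9]
grip_width: 0.448
```

```bash
python3 -m jog '[[[0,0,0,0.03,0],[0,0,0,0,0]]]'; python3 -m jog '[[[0,0,0,0.03,0],[0,0,0,0,0]]]'
```

```text
time: 27.32
position: [0.5245, -0.3193, 0.0957]
tool_rot: [3.112, -0.426, 0.0]
ft_force: [-3.8, 1.2, 5.0]
grip_width: 0.446
time: 27.58
position: [0.5246, -0.3193, 0.0956]
tool_rot: [3.112, -0.426, 0.0]
ft_force: [-6.3, 2.5, 12.1]
grip_width: 0.451
```

It's resting at z .0957 with a contact force. Release, rise and check.

```bash
python3 -m jog '[[[0.5,0,0,-0.05,0],[0.6,0,0,0,0],[0.8,0,0,0,0],[0.9,0,0,0,0],[0.9,0,0,0,0],[0.9,0,0,0,0],[0.9,0,0,-0.3,0],[0.9,0,0,-0.9,0],[0.9,0,0,-0.9,0],[0.9,0,0,-0.9,0]]]'; python3 -m jog '[[[0.9,0,-0.5,-0.5,0],[0.9,-0.1,-1,0,0],[0.9,-0.3,-1,0,0],[0.9,-0.5,-1,0,0],[0.9,-0.5,-1,0,0],[0.9,-0.5,-1,0,0],[0.9,-0.5,-1,0,0],[0.9,-0.5,-1,0,0],[0.6,-0.4,-1,0,0],[0.5,0,0,0,0]]]'; python3 - <<'E'
from h import *
delta([.494,.275,.2],-15.8)
for n,b in(("top",(430,215,505,285)),("scene",(145,190,205,268))):
    im,d=snap(n); np.savez(n+"6.npz",im=im,d=d); C=cloud(n,d)
    ell(n,C,b,.053,.068,.06,"wide fl"); ell(n,C,b,.085,.102,.092,"nar fl"); ell(n,C,b,.106,.13,.114,"nar hub")
    m,c=region(n,C,(205,215,310,305) if n=="top" else (320,180,420,300),.165,.185); print("bar",np.median(C[m>0],0).round(4),m.sum())
E
```

```text
time: 28.82
position: [0.5246, -0.3193, 0.2176]
tool_rot: [3.112, -0.425, 0.002]
ft_force: [0.6, 0.2, 0.5]
grip_width: 0.899
time: 30.08
position: [0.4873, 0.0495, 0.2355]
tool_rot: [-3.114, 0.412, 0.0]
ft_force: [-0.0, -0.9, -0.4]
grip_width: 0.75
pos [0.4873 0.0495 0.2355] yaw -15.1 t 30.07 grip 0.75 F [-0.  -0.9 -0.4]
 turn units 0.15 | shift after turn [-1.37 -5.47  0.89] | shift now [-1.3  -5.49  0.89]
top wide fl px [469.8 247.5] -> [ 0.5219 -0.3188] med [ 0.5086 -0.3038  0.0606] 536
top nar fl px [473.1 244.8] -> [ 0.5236 -0.3192] med [ 0.5191 -0.3128  0.0926] 288
top nar hub px [475.2 243.4] -> [ 0.5233 -0.3188] med [ 0.5228 -0.3189  0.1134] 149
bar [0.4922 0.2738 0.1775] 316
scene wide fl px [173.7 235.8] -> [ 0.5239 -0.3188] med [ 0.5433 -0.3014  0.0608] 364
scene nar fl px [171.4 230.6] -> [ 0.5254 -0.3191] med [ 0.5373 -0.3099  0.0936] 182
scene nar hub px [170.1 226.8] -> [ 0.526  -0.3182] med [ 0.5259 -0.3186  0.1141] 113
bar [0.4944 0.2747 0.1776] 227
```

Both weights are seated: hub tops at .082 and .114, centred to about 2 mm. The handle is still upright. Now over the bar to throw it.

```bash
python3 -m jog '[[[0.7,-0.2,-1,0,0.1],[0.7,-0.3,-1,0,0],[0.7,-0.3,-1,0,0],[0.7,-0.3,-1,0,0],[0.7,-0.25,-1,0,0],[0.7,0,-0.47,0,0],[0.7,0,0,0,0],[0.7,0,0,0,0]]]' 15; python3 -c "
from h import *
delta([.4935,.2745,.150],-15.8)"
```

```text
time: 31.18
position: [0.4973, 0.2671, 0.2349]
tool_rot: [3.109, -0.442, -0.001]
ft_force: [-0.0, 0.1, 0.5]
grip_width: 0.698
pos [0.4973 0.2671 0.2349] yaw -16.2 t 31.18 grip 0.698 F [-0.   0.1  0.5]
 turn units -0.08 | shift after turn [-0.14 -0.15  2.12] | shift now [-0.14 -0.15  2.12]
```

```bash
python3 -m jog '[[[0.7,-0.14,-0.15,0.3,-0.08],[0.7,0,0,0.6,0],[0.7,0,0,0.6,0],[0.7,0,0,0.6,0],[0.2,0,0,0,0],[0,0,0,0,0],[0,0,0,0,0],[0,0,0,0,0],[0,0,0,0,0],[0,0,0,0,0]]]' 15;  python3 -m jog '[[[0,0,0,0,0],[0,0,0,0,0],[0,0,0,0,0]]]'; python3 -c "
from h import *
delta([.514,.347,.1215],-15.8)"
```

```text
time: 32.42
position: [0.4933, 0.2759, 0.1516]
tool_rot: [3.112, -0.429, 0.0]
ft_force: [-0.9, -1.4, 2.1]
grip_width: 0.175
time: 32.8
position: [0.4933, 0.276, 0.1516]
tool_rot: [3.112, -0.428, 0.0]
ft_force: [-1.7, -1.8, 4.9]
grip_width: 0.174
pos [0.4933 0.276  0.1516] yaw -15.7 t 32.8 grip 0.174 F [-1.7 -1.8  4.9]
 turn units 0.02 | shift after turn [ 0.01 -1.85  0.75] | shift now [ 0.02 -1.85  0.75]
```

```bash
python3 -m jog '[[[0,0,-0.27,0.015,0],[0,0,-0.27,0.04,0],[0,0,-0.265,0.07,0],[0,0,-0.26,0.095,0],[0,0,-0.25,0.12,0],[0,0,-0.235,0.145,0],[0,0,-0.22,0.165,0],[0,0,-0.1,0.09,0],[0,0,-0.03,0,0],[0,0,0,0,0]]]';  python3 -c "
from h import *
delta([.514,.347,.1215],-15.8)"
```

```text
time: 34.05
position: [0.5134, 0.3457, 0.1232]
tool_rot: [3.104, -0.43, -0.001]
ft_force: [-5.9, -15.1, 16.7]
grip_width: 0.175
pos [0.5134 0.3457 0.1232] yaw -15.8 t 34.05 grip 0.175 F [ -5.9 -15.1  16.7]
 turn units 0.01 | shift after turn [ 0.01 -0.04  0.04] | shift now [ 0.01 -0.04  0.04]
```

The force against the stop is 15 N, so the handle is all the way over. Release, rise and check.

```bash
python3 -m jog '[[[0.4,0,0.03,0,0],[0.6,0,0,0,0],[0.6,0,0,0,0],[0.6,0,0,0,0],[0.6,0,0,0,0],[0.6,0,0,-0.5,0],[0.6,0,0,-0.9,0],[0.6,0,0,-0.9,0],[0.6,0,0,-0.4,0],[0.6,0,0,0,0]]]'; python3 -m jog '[[[0.6,0,0.6,0,0],[0.6,0,1,0,0],[0.6,0,1,0,0],[0.6,0,1,0,0],[0.6,0,1,0,0],[0.6,0,0,0,0],[0.6,0,0,0,0]]]'; python3 - <<'E'
from h import *
delta([.514,.347,.1215],-15.8)
for n,b in(("top",(430,215,505,285)),("scene",(145,190,205,268))):
    im,d=snap(n); C=cloud(n,d)
    ell(n,C,b,.053,.068,.06,"wide fl"); ell(n,C,b,.106,.13,.114,"nar hub")
    m,c=region(n,C,(200,205,310,305) if n=="top" else (320,200,430,300),.12,.165); p=np.median(C[m>0],0); th=np.arctan2((p[:2]-[.4935,.2745])@[.272,.962],p[2]-.008-.06); print("bar",p.round(4),m.sum(),"theta",th.round(3))
    if n=="scene": save("end.png",im)
E
```

```text
time: 35.3
position: [0.5139, 0.3487, 0.2312]
tool_rot: [-3.111, 0.428, -0.003]
ft_force: [0.1, 0.5, -0.4]
grip_width: 0.604
time: 36.17
position: [0.4633, 0.1715, 0.2289]
tool_rot: [-3.112, 0.428, 0.002]
ft_force: [-0.0, -0.2, 0.7]
grip_width: 0.599
pos [0.4633 0.1715 0.2289] yaw -15.7 t 36.17 grip 0.599 F [-0.  -0.2  0.7]
 turn units 0.03 | shift after turn [ 0.03 -4.57  2.68] | shift now [ 0.04 -4.57  2.68]
top wide fl px [469.7 247.5] -> [ 0.5219 -0.3187] med [ 0.5085 -0.3037  0.0604] 523
top nar hub px [475.2 243.2] -> [ 0.5237 -0.3189] med [ 0.5227 -0.3196  0.113 ] 150
bar [0.5119 0.3424 0.1479] 369 theta 0.722
scene wide fl px [173.5 235.7] -> [ 0.5233 -0.3194] med [ 0.5436 -0.3012  0.0613] 360
scene nar hub px [170. 227.] -> [ 0.5264 -0.3183] med [ 0.5272 -0.3191  0.1132] 112
bar [0.5185 0.343  0.1479] 271 theta 0.738
```

View pics/end.png

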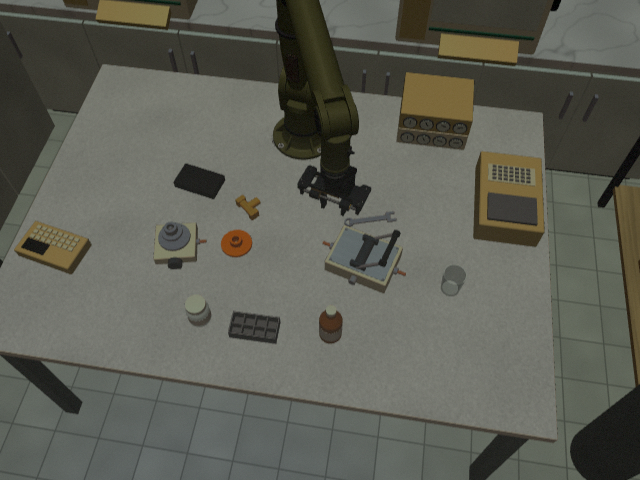

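The handle now leans to the other side, with its bar at (390,248). Both weights are stacked on the setter at (172,233), the other things are unmoved, and the arm is clear.

```bash
python3 -c "
from bench import job
print(job.close_job())"
```

```text
the job is handed in; nothing more can be done
None
```

The changeover is done and handed in at about 36 s of the 72 s allowed. `close_job` reports no verdict.

- **Sequence:** I brought the handle upright and left it there. I then threaded the wide weight and the narrow weight onto the spindle, lowering each until contact showed in the force reading. Only after checking that both were seated did I throw the handle to its +y stop.
- **Handle:** it leans about 0.72 rad in the top view and 0.74 rad in the scene view; it has to pass 0.62.
- **Weights:** the last depth readings put the wide flange at 0.060–0.061 m and the narrow hub at 0.113 m. Seated values are 0.060 and 0.114 m. Both are within about 3 mm of the spindle axis.
- **Bystanders:** they look unmoved in the last picture; I did not measure them. The robot is clear of everything.

**What disagreed or failed:**
- The two cameras differ by 2–5 mm in x, so I used the average.
- My rim-fit attempts in the scene view were unreliable. I relied on the arm position and the force reading for the threading instead.

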